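Feed the slide box along the guide rail to the reader with a push stick

TASK

The flat white lidded box holds contaminated slides, so do not touch it with the gripper. Pick up the grey push stick by its upright grip and with its head push the box along the metal guide rail, keeping it against the rail all the way, until it meets the white reader at the rail's end. Then draw the stick back and lay it flat on the worktop, a few centimetres clear of the box.

Things in the scene. Friction and masses are not known exactly. Their poses are not given: they have to be found in the camera images.
- guide: Fixed guide: aluminium rail 330 mm long, 30 mm high, ending at a white reader housing (60 mm along the rail, 126 wide, 55 high) square across it as a stop. Origin: inner corner of rail face and reader face, at worktop level. +x: feed direction along the rail, about to the robot's left. Rail face: plane y = 0, x -330 to 0 mm; the box runs on its +y (robot's) side. Reader face: plane x = 0.
- box_center (a point): Centre (15 mm above its underside) of the flat white lidded plastic box, 107 (x) by 75 (y) by 30 mm, 0.15 kg, loose. Its lid's rim, 25 to 28 mm up, is its widest part. It starts with its long side along the rail (x along the guide's x within 2 degrees), within 4 mm of it, 110 to 170 mm short of the reader. Home, its centre is 54 mm before the reader's face and 38 mm from the rail's face.
- stick_grip (a point): Centre of the upright grip of the grey push stick, 30 mm above its underside: grasp here from above across y. Grip: 56 (x) by 16 (y) mm, top 48 mm above the underside, on a bar 16 wide, 14 high that runs 50 mm back and 90 mm ahead. +x points to the head. 80 g; lies flat and loose on the worktop at the robot's right, head roughly to the left.
- stick_head (a point): Middle of the pushing face of the same stick's head, 95 mm ahead (+x) of the grip's centre, 16 mm above the underside. The head is a plate 44 mm wide (y), reaching from the underside 32 mm up, its face square to x.
Mind the look-alikes: they are no part of the job. There is more than one size of the part that bears box_center; the job needs the smaller.

How it is judged:
On the way:
1. the stick's head pushes the box through the middle of its way, the box against the rail (contact force between stick and box above 0.02 N and x of box_center in the frame of guide between -0.13 and -0.07 m and y of box_center in the frame of guide below 0.048 m).
At the end, for the whole second after the job is handed in: The box stands within 10 mm of the reader's face and 9 mm of the rail, within 7 degrees of parallel to it; the push stick lies flat on the worktop, released, its head and grip at least 75 mm from the box's centre (about 20 mm clear of its end); all at rest (x of box_center in the frame of guide above -0.064 m and y of box_center in the frame of guide between 0.03 and 0.047 m and angle between the x axis of box_center and the x axis of guide, either way round below 0.12 rad and angle between box_center's own z axis and vertical below 0.1 rad and horizontal distance between each of stick_head, stick_grip and box_center above 0.075 m and height (world z) of stick_grip between 0.02 and 0.04 m and angle between stick_grip's own z axis and vertical below 0.15 rad and linear speed of each of box, stick below 0.02 m/s); the robot touches nothing.
It fails at once if the box leaves the rail (15 mm off it, or 12 degrees askew) (y of box_center in the frame of guide above 0.053 m or angle between the x axis of box_center and the x axis of guide, either way round above 0.21 rad).
It fails at once if the gripper or arm touches the box (contact force between box and the fingers above 0.3 N or contact force between box and the arm above 0.3 N).
It fails at once if the box is lifted or tipped (height (world z) of box_center above 0.035 m or angle between box_center's own z axis and vertical above 0.25 rad).
It also fails if it takes over 42 s, if anything falls off the work surface, if the arm or the gripper's body presses on something with over 40 N, if the wrist force passes 120 N, or if a joint passes its speed limit or range.

ROBOT

A 6-joint arm with a two-finger parallel gripper is mounted at the origin on a cart in front of the work surface, level with it; the furniture and walls round the work are solid. World frame = base frame: x ahead of the robot, y to its left, z up, the work surface at z = 0. Lengths are in m, angles in rad, forces in N, time in s.
With the tool pointing down it reaches from about 0.35 to 0.975 m from the base axis. Payload 4.9 kg.
Tool frame: the origin (TCP) lies on the centre line of the jaws, within the pads' length; the fingertips stand 14 mm ahead of it and the grasp point (between the pads) lies 5 mm behind it (manip.nose_length is the distance from the TCP to the fingertips, in m); z points along the fingers, y is the line along which they close (so a half turn about z gives the same grasp; the last joint's range is limited). The gripper opens to 85 mm and grips with 20 to 120 N. Pads are 22 mm wide; open, the fingers measure 114 mm over their backs; the gripper's body (76 mm by 85 mm) begins 54 mm behind the grasp point. The pads swing forward as they close: fully open they stand 13 mm farther back than shut.
Start: joints at [-1.255, 0.053, 1.613, -0, 1.476, -0.119], TCP at [0.263, -0.567, 0.245] pointing down, gripper open.
Joint ranges: [-3.01, 3.01], [-1.01, 2.22], [0.06, 2.58], [-1.02, 4.17], [0.09, 2.62], [-3.14, 3.14]. Speed limits (rad/s): [2.57, 2.57, 3.14, 3.14, 3.14, 3.14].

INTERFACE

Orientations are given as a unit quaternion [w, x, y, z].
In Python, from plant import manip, imaging gives the robot as it stands.
- The arm moves only by the tool play_rows, never from a script. Its argument "commands" is a list of rows, each a list of 6 numbers: the shift along the tool's x, y, z in mm, then the turn, a rotation vector about the tool's x, y, z in degrees. A call has 1 to 5 rows; each row shifts and turns the commanded pose from where the row before left it, along the tool's axes as they then stand; what a row does not reach is not made up. A row lasts 1/12 s, in which the tool goes at most 41.7 mm and 7.16 degrees, less where a joint would pass 70% of its speed; a pose out of reach is approached as far as the arm can. A call is refused whole if a number of a shift passes 41.7 or a number of a turn 7.16, either way. A call with a gripper value outside its range is refused whole. "hand" is the finger opening in mm, from 0 to 85.4, set as the call begins (left out, the last holds). The fingers move at their own pace and stop on an object; the grip force is fixed at half the most. Time passes only in rows, so rows that do not move let the fingers close. It gives the time, the measured TCP pose, the force, the opening and the grip force at its end, in the units of the state.
- manip.state(): the state, without advancing time (a new reading comes with each control period).
- imaging.grab_frame(name): name is "scene" or "top"; returns a dict with "image" (480x640x3 uint8, red, green, blue), "fx", "fy", "cx", "cy" (pixels), "R" (3x3) and "t" (3): a world point X has camera coordinates R X + t. Camera axes: x right, y down, z forward; pixel columns grow to the right and rows downward; lengths in m; the calibration is good to about 2 mm. A picture is of the moment at which its call begins. There is no depth.
- manip.job_done(): hands the job in; it is judged then, once.
The state is a dict: "time": time; "joint_pos": joint angles; "joint_vel": joint speeds; "joint_efforts": joint torques, N m; "tool_pos": TCP position; "tool_rot": TCP orientation; "contact_force": force on the tool from outside, world axes, zero at the start; "ft_torque": the same for the moment, N m; "gripper_width": opening from 0.0 (shut) to 1.0 (fully open); "grasp_force": force on a finger pad.
Only numpy, scipy, OpenCV 4.12 (cv2) and the standard library are available. Lean on these libraries where they do the work, as an engineer would, in place of code of your own. Each camera call takes 0.05 s, during which the arm holds its last target. There are 200 camera calls.

## Working session

There is one attempt and no reset: what is moved stays moved. The work goes in short steps, Python scripts to look and compute and a tool call to move; the robot and the scene stay as the last step left them, time stands still between calls to the robot, and variables do not carry over. Pictures are saved under pics/ and viewed, at most 10 in all, crops included, and the job is handed in when it is done.

Besides the shell and the picture viewer there is one more tool, called after "Emit:" in YAML: its name, and indented under it one key for each argument. play_rows: Moves the arm, as the interface text tells. Its arguments: {"type":"object","properties":{"commands":{"type":"array","items":{"type":"array","items":{"type":"number"}}},"hand":{"type":"number"}},"required":["commands"]}

```bash
mkdir -p pics; ls
python3 - <<'E'
from plant import manip, imaging
import cv2, pickle
d={}
for n in("scene","top"):
    f=imaging.grab_frame(n); d[n]=f; cv2.imwrite(f"pics/{n}0.png",f["image"][:,:,::-1]); print(n,f["fx"],f["cx"],f["cy"],f["R"],f["t"])
pickle.dump(d,open("f0.pkl","wb"))
print(manip.state())
E
```

```text
pics
scene 563.9580232402681 321.90758199908834 239.97905208564592 [[-0.30559378 -0.95209446 -0.01133919]
 [-0.76192338  0.25166198 -0.59677383]
 [ 0.57103871 -0.17373077 -0.80232937]] [0.20573609 0.41643202 1.28038136]
top 483.25019778759787 332.30584403824247 239.37636508097683 [[ 1.85147548e-04 -9.99849699e-01 -1.73362468e-02]
 [-9.92032434e-01  2.00042073e-03 -1.25966852e-01]
 [ 1.25982599e-01  1.72214415e-02 -9.91882960e-01]] [0.06784996 0.51888236 1.05306339]
{'time': 0.1, 'joint_pos': array([-1.25501306e+00,  5.33370286e-02,  1.61417676e+00,  1.76606674e-05,
        1.47596173e+00, -1.19048159e-01]), 'joint_vel': array([ 0.00129407,  0.00167523, -0.00208629, -0.0007307 , -0.00042806,
        0.00035463]), 'joint_efforts': array([-1.06022890e-04, -3.94904423e+01, -3.71361852e+01, -1.73272547e-04,
        3.90290399e-03,  1.65596919e-05]), 'tool_pos': array([ 0.26309594, -0.56633646,  0.24414529]), 'tool_rot': array([-9.37744778e-04,  9.76457907e-01,  2.15705979e-01, -8.37097775e-05]), 'contact_force': array([-0.47645705,  0.61896545,  0.09790045]), 'ft_torque': array([ 0.01044656, -0.01452446, -0.05748346]), 'grasp_force': 0.0, 'gripper_width': 0.9991332411993532}
```

View pics/top0.png

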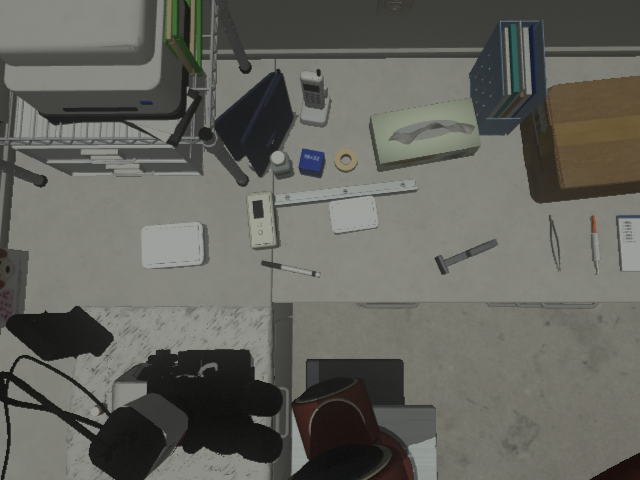

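View pics/scene0.png

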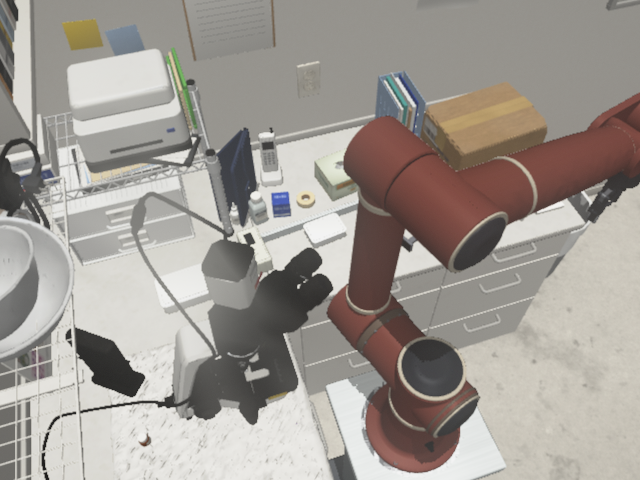

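Top view: the small box is at (354,214) against the rail (275,200)–(417,185), and the reader is at (262,220). The stick has its head at (441,265) and its tail at (497,241). Candidates for the box: the small white box at (354,214) and the big white box at (172,245). By the description I choose the small one at the rail. Candidates for the stick: the grey T shape at (468,254), the black pen at (290,268), the tweezers at (555,242) and the orange pen at (595,243). I choose the grey T shape and check it in a crop.

Run:
```python
import cv2
i=cv2.imread("pics/top0.png")[165:295,240:510]
i=cv2.convertScaleAbs(i,alpha=1.3)
cv2.imwrite("pics/crop0.png",cv2.resize(i,None,fx=2.96,fy=2.96,interpolation=cv2.INTER_CUBIC))
```

```text
(no output)
```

View pics/crop0.png

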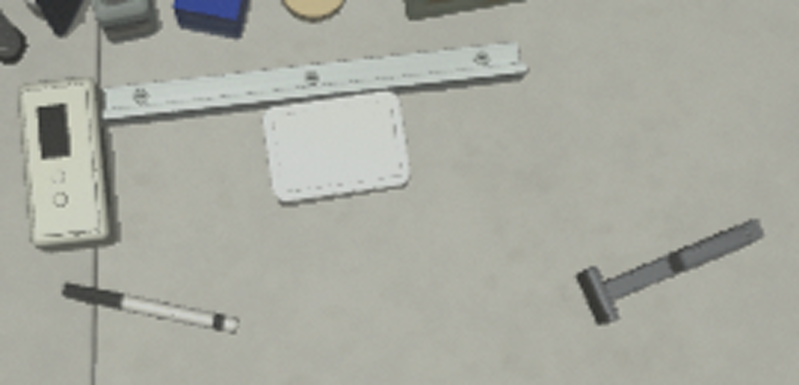

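The crop confirms the small box at crop (337,147) with the rail above it. It also confirms the grey T stick: head at crop (598,295), grip front edge about (680,262), tail about (757,230).

```bash
cat > h.py <<'E'
import numpy as np, cv2
def ray(f,uv,z):
    uv=np.atleast_2d(np.asarray(uv,float)); R,t=np.array(f["R"]),np.array(f["t"])
    d=np.c_[(uv[:,0]-f["cx"])/f["fx"],(uv[:,1]-f["cy"])/f["fy"],np.ones(len(uv))]@R
    C=-R.T@t
    return (C+d*((z-C[2])/d[:,2])[:,None])
def proj(f,X):
    c=np.atleast_2d(X)@np.array(f["R"]).T+np.array(f["t"]); return np.c_[f["fx"]*c[:,0]/c[:,2]+f["cx"],f["fy"]*c[:,1]/c[:,2]+f["cy"]]
def blob(m,uv):
    n,l,s,c=cv2.connectedComponentsWithStats(m.astype(np.uint8)); return (l==l[uv[1],uv[0]]) if l[uv[1],uv[0]] else m*0
def rect(f,m,z):
    c=max(cv2.findContours(m.astype(np.uint8),0,1)[0],key=cv2.contourArea)[:,0]
    P=ray(f,c,z)[:,:2]*1000
    return cv2.minAreaRect(P.astype(np.float32)),P
E
python3 - <<'E'
import pickle; from h import *
f=pickle.load(open("f0.pkl","rb"))["top"]; g=cv2.cvtColor(f["image"],cv2.COLOR_RGB2GRAY); hsv=cv2.cvtColor(f["image"],cv2.COLOR_RGB2HSV)
print("gray: table",g[280,380],"box",g[214,354],"rail",g[194,340],"stick",g[255,460],g[248,485],g[265,441])
m=g>205 if g[214,354]>210 else g>(g[214,354]*.5+g[280,380]*.5)
r,_=rect(f,blob(m,(354,214)),.027); print("box",r, m.sum())
s=blob((g<110)&(np.arange(640)[None]>420)&(np.arange(640)[None]<510)&(np.arange(480)[:,None]>230),(441,265))
ys,xs=np.nonzero(s); print("stick px",xs.min(),xs.max(),ys.min(),ys.max(),s.sum())
print("stick rect z.02",rect(f,s,.02)[0])
q=lambda p:(np.array(p)/2.96+[240,165])
for n,z,pp in (("railtop",.03,[(105,114),(520,68)]),("railbot",0,[(105,121),(527,73)]),("headtop",.032,[(577,273),(600,324)]),("gripfront",.048,[(680,262)]),("griprear_bartail",.014,[(760,230)]),("reader face top",.055,[(92,82),(107,236)])):
    print(n,ray(f,[q(p) for p in pp],z)*1000)
E
```

```text
gray: table 134 box 158 rail 125 stick 87 83 54
box ((578.4028930664062, 19.990886688232422), (72.44683837890625, 105.23921203613281), 8.080852508544922) 9453
stick px 434 497 239 274 607
stick rect z.02 ((490.6231384277344, -235.15414428710938), (43.86563491821289, 148.1610565185547), 26.263599395751953)
railtop [[ 602.11793182  197.13788131   30.        ]
 [ 637.09655394 -122.59313498   30.        ]]
railbot [[ 602.58473477  201.17327709    0.        ]
 [ 640.11129464 -132.77962805    0.        ]]
headtop [[ 478.48397664 -161.74635292   32.        ]
 [ 440.05310192 -177.93269017   32.        ]]
gripfront [[ 485.14771707 -235.08229859   48.        ]]
griprear_bartail [[ 513.03244362 -306.1780204    14.        ]]
reader face top [[621.65742928 203.91444725  55.        ]
 [504.55408741 190.82128995  55.        ]]
```

Emit:
play_rows:
  commands:
    - [0,0,0,0,0,-6.7]
    - [0,0,0,0,0,-6.7]
    - [0,0,0,0,0,-6.7]
    - [0,0,0,0,0,-6.7]
    - [0,0,0,0,0,-6.7]
  hand: 60

```text
time: 0.52
tool_pos: [0.2632, -0.5665, 0.2446]
tool_rot: [-0.001, 0.871, 0.49, 0.0]
contact_force: [0.3, 0.1, 0.2]
gripper_width: 0.704
grasp_force: 0.0
```

Emit:
play_rows:
  commands:
    - [0,0,0,0,0,-6.7]
    - [0,0,0,0,0,-6.7]
    - [0,0,0,0,0,-6.7]
    - [0,0,0,0,0,-6.7]
    - [0,0,0,0,0,-6.7]

```text
time: 0.93
tool_pos: [0.2632, -0.5665, 0.2446]
tool_rot: [-0.001, 0.693, 0.721, 0.0]
contact_force: [-0.1, 0.6, 0.5]
gripper_width: 0.701
grasp_force: 0.0
```

Emit:
play_rows:
  commands:
    - [0,0,0,0,0,-6.7]
    - [0,0,0,0,0,-6.7]
    - [0,0,0,0,0,-6.7]

```text
time: 1.18
tool_pos: [0.2631, -0.5665, 0.2445]
tool_rot: [-0.001, 0.557, 0.831, 0.0]
contact_force: [0.0, -0.2, -0.6]
gripper_width: 0.703
grasp_force: 0.0
```

Emit:
play_rows:
  commands:
    - [19.7,33,8,0,0,0]
    - [19.7,33,8,0,0,0]
    - [19.7,33,8,0,0,0]
    - [19.7,33,8,0,0,0]
    - [19.7,33,8,0,0,0]

```text
time: 1.6
tool_pos: [0.3798, -0.4119, 0.2044]
tool_rot: [-0.0, 0.559, 0.829, 0.0]
contact_force: [0.4, -0.5, 0.5]
gripper_width: 0.703
grasp_force: 0.0
```

Emit:
play_rows:
  commands:
    - [19.7,33,8,0,0,0]
    - [19.7,33,8,0,0,0]
    - [19.7,33,8,0,0,0]
    - [19.7,33,8,0,0,0]
    - [19.7,33,8,0,0,0]

```text
time: 2.02
tool_pos: [0.4959, -0.2586, 0.1645]
tool_rot: [-0.0, 0.559, 0.829, 0.0]
contact_force: [0.9, -0.1, -0.7]
gripper_width: 0.702
grasp_force: 0.0
```

```bash
cat > look.py <<'E'
import sys,pickle; from h import *; from plant import imaging
n=sys.argv[1]; X=np.array([float(a) for a in sys.argv[2:5]]); out=[];d={}
for c in("top","scene"):
    f=imaging.grab_frame(c); d[c]=f; u,v=proj(f,X)[0].astype(int); u=min(max(u,66),640-66);v=min(max(v,66),480-66)
    i=f["image"][v-66:v+66,u-66:u+66,::-1]; out.append(cv2.resize(cv2.convertScaleAbs(i,alpha=1.4),(400,400),interpolation=2)); print(c,"crop origin",u-66,v-66,"scale",400/132)
cv2.imwrite(f"pics/{n}.png",np.hstack(out)); pickle.dump(d,open(n+".pkl","wb"))
E
python3 look.py near .495 -.24 .04
```

```text
top crop origin 404 183 scale 3.0303030303030303
scene crop origin 357 157 scale 3.0303030303030303
```

View pics/near.png

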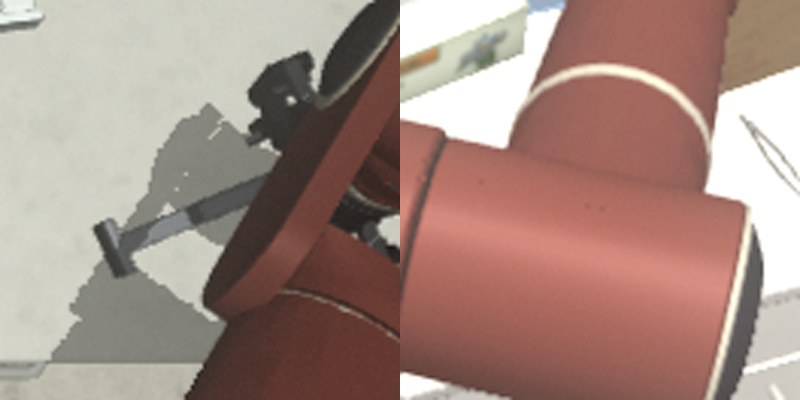

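The near view shows the stick lying where it was measured: head at crop (113,250), with the grip going under the arm and a finger visible on its far side. I descend.

Emit:
play_rows:
  commands:
    - [0,0,30,0,0,0]
    - [0,0,30,0,0,0]
    - [0,0,20,0,0,0]
    - [0,0,10,0,0,0]
    - [0,0,10,0,0,0]

```text
time: 2.53
tool_pos: [0.4946, -0.2605, 0.064]
tool_rot: [-0.001, 0.559, 0.829, -0.0]
contact_force: [-0.3, 0.2, 1.3]
gripper_width: 0.704
grasp_force: 0.0
```

Emit:
play_rows:
  commands:
    - [0,0,10,0,0,0]
    - [0,0,10,0,0,0]
    - [0,0,8,0,0,0]
    - [0,0,6,0,0,0]
    - [0,0,0,0,0,0]

```text
time: 2.95
tool_pos: [0.4948, -0.2601, 0.0301]
tool_rot: [-0.001, 0.559, 0.829, 0.0]
contact_force: [-0.6, 0.4, -0.2]
gripper_width: 0.704
grasp_force: 0.0
```

Emit:
play_rows:
  commands:
    - [0,0,0,0,0,0]
    - [0,0,0,0,0,0]
    - [0,0,0,0,0,0]
    - [0,0,0,0,0,0]
    - [0,0,0,0,0,0]
  hand: 5

```text
time: 3.37
tool_pos: [0.496, -0.2609, 0.0322]
tool_rot: [0.001, 0.559, 0.829, -0.0]
contact_force: [-0.2, -0.2, 3.9]
gripper_width: 0.181
grasp_force: 59.0
```

Emit:
play_rows:
  commands:
    - [0,0,0,0,0,0]
    - [0,0,0,0,0,0]
    - [0,0,0,0,0,0]

```text
time: 3.62
tool_pos: [0.496, -0.2609, 0.0322]
tool_rot: [0.001, 0.559, 0.829, 0.0]
contact_force: [0.4, -0.6, 5.0]
gripper_width: 0.179
grasp_force: 59.1
```

Emit:
play_rows:
  commands:
    - [0,0,-10,0,0,0]
    - [0,0,-15,0,0,0]
    - [0,0,-15,0,0,5.2]
    - [0,0,0,0,0,5.2]
    - [0,0,0,0,0,5.2]

```text
time: 4.03
tool_pos: [0.4956, -0.2607, 0.0725]
tool_rot: [0.001, 0.668, 0.744, 0.0]
contact_force: [0.2, 0.4, -1.0]
gripper_width: 0.175
grasp_force: 58.4
```

Emit:
play_rows:
  commands:
    - [10,20,0,0,0,0]
    - [10,20,0,0,0,0]
    - [10,20,0,0,0,0]
    - [10,20,0,0,0,0]
    - [0,0,0,0,0,0]

```text
time: 4.45
tool_pos: [0.5723, -0.2098, 0.0714]
tool_rot: [-0.0, 0.665, 0.746, 0.001]
contact_force: [-0.3, -0.7, -0.4]
gripper_width: 0.181
grasp_force: 58.7
```

```bash
python3 look.py lift .57 -.06 .05; python3 -c "
from plant import manip;s=manip.state();print(s['tool_pos'],s['tool_rot'],s['contact_force'],s['gripper_width'])"
```

```text
top crop origin 323 149 scale 3.0303030303030303
scene crop origin 287 151 scale 3.0303030303030303
[ 0.57006456 -0.21122914  0.07085657] [-7.08812620e-04  6.65924001e-01  7.46019129e-01 -4.26842604e-04] [ 0.95784827 -0.17102856 -0.83113351] 0.17574850331504624
```

View pics/lift.png

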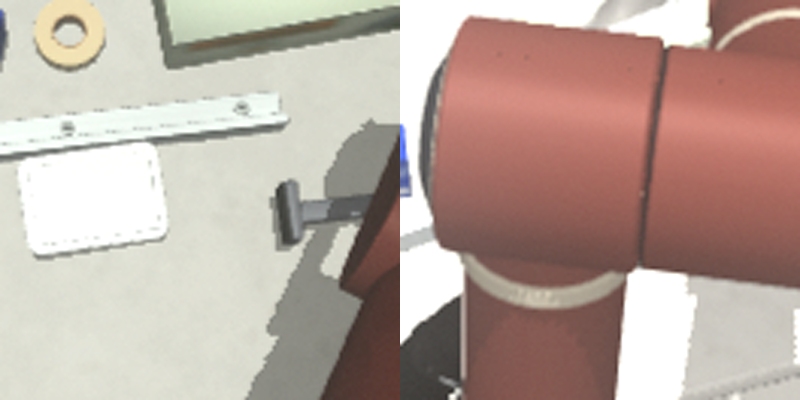

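Run:
```python
import pickle; from h import *
f=pickle.load(open("lift.pkl","rb"))["top"]
T=np.array([.5701,-.2112]);a=np.radians(96.49);u=np.array([np.cos(a),np.sin(a)]);w=np.array([-u[1],u[0]])
for z in(.0387,.0707):
  P=[np.r_[T+.095*u+s*.022*w,z] for s in(-1,1)]; print("pred face",z,((proj(f,P)-[323,149])*3.03).round(0))
g=cv2.cvtColor(f["image"],cv2.COLOR_RGB2GRAY)
for x in (330,345,375,390,400,410): print(x,g[170:205,x])
m=blob(g>(int(g[214,354])+int(g[280,380]))//2,(354,214)); print(rect(f,m,.027)[0],g[214,354])
```

```text
pred face 0.0387 [[273. 189.]
 [281. 247.]]
pred face 0.0707 [[280. 181.]
 [288. 241.]]
330 [158 157 158 157 157 156 157 156 156 157 156 157 158 157 158 158 158 156
 150 177 180 181 181 183 183 181 178 181 177  89  86 110 180 187 188]
345 [128  82  96 157 157 157 158 156 156 156 157 159 158 159 159 153 136 183
 176 142 125  96 152 116 171 179 178 117  99 168 187 188 189 187 186]
375 [156 155 156 155 156 155 155 156 155 155 154 154 153 146 174 176 175 175
 175 174 169 175 177 175  80  85 108 157 156 154 149 166 167 168 178]
390 [151 153 153 153 153 154 154 155 154 155 150 131 176 173 175 174 174 176
 173 165 177 173 111  82  86 118 156 156 155 154 155 156 157 156 157]
400 [152 154 153 153 153 154 155 153 153 151 142 173 173 167 153 129 173 176
 173 177 175  94  83  94 154 153 154 155 154 154 155 155 156 156 156]
410 [154 153 154 155 156 155 154 153 151 138 171 174 176 176 176 181 178 175
 179 175  85  79  95 155 155 155 155 155 154 155 154 155 155 154 155]
((578.3580322265625, 20.307125091552734), (72.44683837890625, 105.8780288696289), 8.080852508544922) 187
```

Run:
```python
import pickle; from h import *
f=pickle.load(open("lift.pkl","rb"))["top"]
for z,p in((.03,[(330,198.5),(375,193.5),(390,191.7),(400,190.6),(410,189.5)]),(0,[(330,201.4),(375,196.5),(390,195),(400,193.3),(410,192.6)])):
  P=ray(f,p,z)[:,:2]*1000; c=np.polyfit(P[:,1],P[:,0],1); print(z,"x=%.4f*y+%.1f"%tuple(c),"yaw",np.degrees(np.arctan(-c[0])),"x at y=-132:",c[0]*-132+c[1],"y=201",c[0]*201+c[1],"y=20",c[0]*20+c[1])
```

```text
0.03 x=-0.1114*y+621.4 yaw 6.358437516798446 x at y=-132: 636.1135290046293 y=201 599.0061725814855 y=20 619.1756365832543
0 x=-0.1102*y+620.8 yaw 6.2860765795854405 x at y=-132: 635.3390594583481 y=201 598.6574234839112 y=20 618.5954898844309
```

Emit:
play_rows:
  commands:
    - [15,12,0,0,0,0.2]
    - [15,12,0,0,0,0]
    - [15,11,0,0,0,0]
    - [15,0,0,0,0,0]
    - [0,0,0,0,0,0]

```text
time: 4.97
tool_pos: [0.5973, -0.1464, 0.0707]
tool_rot: [-0.001, 0.667, 0.745, -0.0]
contact_force: [-0.5, -0.2, -0.4]
gripper_width: 0.174
grasp_force: 58.8
```

Emit:
play_rows:
  commands:
    - [0,0,12,0,0,0]
    - [0,0,12,0,0,0]
    - [0,0,8,0,0,0]
    - [0,0,4,0,0,0]
    - [0,0,0,0,0,0]

```text
time: 5.38
tool_pos: [0.5974, -0.1486, 0.0335]
tool_rot: [-0.001, 0.668, 0.744, -0.001]
contact_force: [0.5, 0.5, -1.4]
gripper_width: 0.178
grasp_force: 58.9
```

```bash
cat > st.py <<'E'
import numpy as np; from plant import manip
s=manip.state();T=s['tool_pos']*1e3;q=s['tool_rot'];u=np.array([-.1101,.9939]);w=np.array([-.9939,-.1101]);d=T[:2]-[598.9,201]
print("t",s['time'],"tcp guide x,y,z",(d@u).round(1),(d@w).round(1),T[2].round(1),"head x",(d@u+95).round(1),"yaw-rail",np.degrees(2*np.arctan2(q[2],q[1]))-96.32,"F",s['contact_force'].round(1),"w",s['gripper_width'])
E
python3 st.py; python3 look.py low .57 -.04 .03
```

```text
t 5.3833 tcp guide x,y,z -347.3 40.0 33.5 head x -252.3 yaw-rail -0.16312211884462613 F [ 0.5  0.5 -1.4] w 0.1779242715043032
top crop origin 313 151 scale 3.0303030303030303
scene crop origin 280 157 scale 3.0303030303030303
```

View pics/low.png

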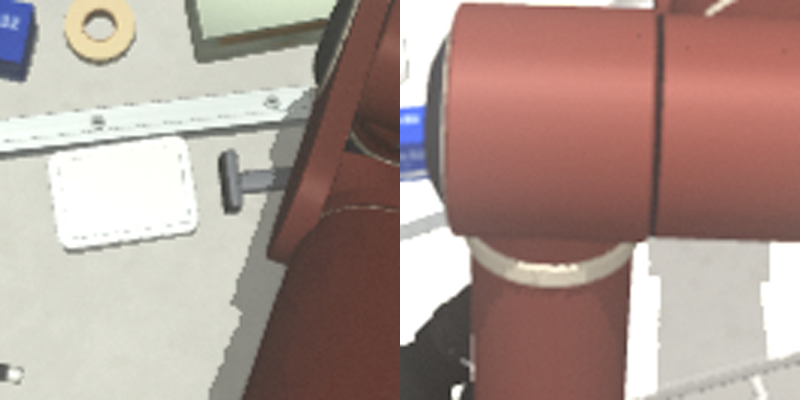

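The head at crop (231,182) lines up behind the box's rear end at crop (195,187), with a gap of about 20 mm. I push slowly now.

Emit:
play_rows:
  commands:
    - [4,0,0,0,0,0]
    - [4,0,0,0,0,0]
    - [4,0,0,0,0,0]
    - [3,0,0,0,0,0]
    - [3,0,0,0,0,0]

```text
time: 5.9
tool_pos: [0.5967, -0.1299, 0.0355]
tool_rot: [0.0, 0.668, 0.745, 0.0]
contact_force: [-0.5, 0.2, -0.5]
gripper_width: 0.174
grasp_force: 58.8
```

Emit:
play_rows:
  commands:
    - [3,0,0,0,0,0]
    - [3,0,0,0,0,0]
    - [3,0,0,0,0,0]
    - [3,0,0,0,0,0]
    - [3,0,0,0,0,0]

```text
time: 6.32
tool_pos: [0.5952, -0.1154, 0.0354]
tool_rot: [0.0, 0.668, 0.744, 0.0]
contact_force: [0.5, -0.7, -0.4]
gripper_width: 0.181
grasp_force: 58.8
```

Emit:
play_rows:
  commands:
    - [3,0.1,0,0,0,0]
    - [3,0.1,0,0,0,0]
    - [3,0.1,0,0,0,0]
    - [3,0.1,0,0,0,0]
    - [3,0.1,0,0,0,0]

```text
time: 6.73
tool_pos: [0.594, -0.1003, 0.0354]
tool_rot: [0.0, 0.668, 0.744, 0.0]
contact_force: [0.6, -1.5, -0.9]
gripper_width: 0.173
grasp_force: 58.8
```

```bash
cat > bx.py <<'E'
from h import *; from plant import imaging
f=imaging.grab_frame("top"); g=cv2.cvtColor(f["image"],cv2.COLOR_RGB2GRAY).astype(int)
import sys; X=np.array([598.9,201])+float(sys.argv[1])*np.array([-.1101,.9939])+38*np.array([-.9939,-.1101]); u,v=proj(f,[X[0]/1e3,X[1]/1e3,.03])[0].astype(int)
m=blob(g>(g[v,u]+158)//2,(u,v)); r,_=rect(f,m,.027); d=np.array(r[0])-[598.9,201]
print("box guide x,y",(d@[-.1101,.9939]).round(1),(d@[-.9939,-.1101]).round(1),r,g[v,u])
cv2.imwrite("pics/last.png",cv2.resize(f["image"][v-60:v+60,u-80:u+80,::-1],(800,600),interpolation=2))
E
python3 st.py; python3 bx.py -155
```

```text
t 6.7333 tcp guide x,y,z -299.0 38.1 35.4 head x -204.0 yaw-rail -0.11028917774014246 F [ 0.6 -1.5 -0.9] w 0.17265528642916403
box guide x,y -151.2 37.9 ((577.8487548828125, 46.50415802001953), (72.51937866210938, 104.32193756103516), 5.937753677368164) 182
```

Emit:
play_rows:
  commands:
    - [3,0,0,0,0,0]
    - [3,0,0,0,0,0]
    - [3,0,0,0,0,0]
    - [3,0,0,0,0,0]
    - [3,0,0,0,0,0]

```text
time: 7.2
tool_pos: [0.5923, -0.0853, 0.0353]
tool_rot: [-0.0, 0.668, 0.744, -0.0]
contact_force: [-0.7, -1.6, -1.1]
gripper_width: 0.175
grasp_force: 58.9
```

Emit:
play_rows:
  commands:
    - [3,0,0,0,0,0]
    - [3,0,0,0,0,0]
    - [3,0,0,0,0,0]
    - [3,0,0,0,0,0]
    - [3,0,0,0,0,0]

```text
time: 7.62
tool_pos: [0.5906, -0.0704, 0.0353]
tool_rot: [-0.0, 0.668, 0.744, -0.0]
contact_force: [-0.5, -1.3, -0.5]
gripper_width: 0.177
grasp_force: 58.8
```

```bash
python3 st.py; python3 bx.py -120
```

```text
t 7.6167 tcp guide x,y,z -268.9 38.1 35.3 head x -173.9 yaw-rail -0.10755027124822902 F [-0.5 -1.3 -0.5] w 0.17658004136712147
box guide x,y -121.3 38.0 ((574.4616088867188, 76.21932220458984), (72.75194549560547, 104.75597381591797), 6.043984413146973) 179
```

Going well, with the box on the rail. 67 mm remain.

Emit:
play_rows:
  commands:
    - [3,0,0,0,0,0]
    - [3,0,0,0,0,0]
    - [3,0,0,0,0,0]
    - [3,0,0,0,0,0]
    - [3,0,0,0,0,0]

```text
time: 8.08
tool_pos: [0.589, -0.0556, 0.0353]
tool_rot: [-0.0, 0.668, 0.744, -0.0]
contact_force: [-0.4, -1.1, -1.4]
gripper_width: 0.18
grasp_force: 58.8
```

Emit:
play_rows:
  commands:
    - [3,0,0,0,0,0]
    - [3,0,0,0,0,0]
    - [3,0,0,0,0,0]
    - [3,0,0,0,0,0]
    - [3,0,0,0,0,0]

```text
time: 8.5
tool_pos: [0.5874, -0.0406, 0.0353]
tool_rot: [-0.0, 0.668, 0.744, 0.0]
contact_force: [0.0, -0.2, -1.3]
gripper_width: 0.175
grasp_force: 58.8
```

Emit:
play_rows:
  commands:
    - [3,0,0,0,0,0]
    - [3,0,0,0,0,0]
    - [3,0,0,0,0,0]
    - [3,0,0,0,0,0]
    - [3,0,0,0,0,0]

```text
time: 8.92
tool_pos: [0.5858, -0.0257, 0.0353]
tool_rot: [-0.0, 0.668, 0.744, -0.0]
contact_force: [-0.1, 0.6, -1.1]
gripper_width: 0.174
grasp_force: 58.8
```

Emit:
play_rows:
  commands:
    - [3,0,0,0,0,0]
    - [2,0,0,0,0,0]
    - [2,0,0,0,0,0]
    - [2,0,0,0,0,0]
    - [2,0,0,0,0,0]

```text
time: 9.33
tool_pos: [0.5846, -0.0149, 0.0353]
tool_rot: [-0.0, 0.668, 0.744, -0.0]
contact_force: [0.0, 0.3, -1.3]
gripper_width: 0.176
grasp_force: 58.8
```

```bash
python3 st.py; python3 bx.py -65
```

```text
t 9.3333 tcp guide x,y,z -213.1 38.0 35.3 head x -118.1 yaw-rail -0.10831563862538474 F [ 0.   0.3 -1.3] w 0.17578416562328014
box guide x,y -64.8 37.7 ((568.530029296875, 132.4361572265625), (72.45454406738281, 103.54606628417969), 6.2596025466918945) 176
```

Emit:
play_rows:
  commands:
    - [1.5,0,0,0,0,0]
    - [1.5,0,0,0,0,0]
    - [1.5,0,0,0,0,0]
    - [1.5,0,0,0,0,0]
    - [1,0,0,0,0,0]

```text
time: 9.8
tool_pos: [0.5839, -0.008, 0.0353]
tool_rot: [-0.0, 0.668, 0.744, -0.0]
contact_force: [0.2, -0.2, -0.5]
gripper_width: 0.178
grasp_force: 58.8
```

Emit:
play_rows:
  commands:
    - [0.8,0,0,0,0,0]
    - [0.8,0,0,0,0,0]
    - [0.8,0,0,0,0,0]
    - [0.8,0,0,0,0,0]
    - [0,0,0,0,0,0]

```text
time: 10.22
tool_pos: [0.5835, -0.0048, 0.0353]
tool_rot: [-0.0, 0.668, 0.744, 0.0]
contact_force: [0.8, -0.9, -0.9]
gripper_width: 0.179
grasp_force: 58.8
```

```bash
python3 st.py; python3 bx.py -56
```

```text
t 10.2167 tcp guide x,y,z -202.8 38.0 35.3 head x -107.8 yaw-rail -0.10857350346176986 F [ 0.8 -0.9 -0.9] w 0.1793883582555868
box guide x,y -55.6 37.7 ((567.5281372070312, 141.6051025390625), (72.45551300048828, 105.1192855834961), 6.272442817687988) 177
```

View pics/last.png

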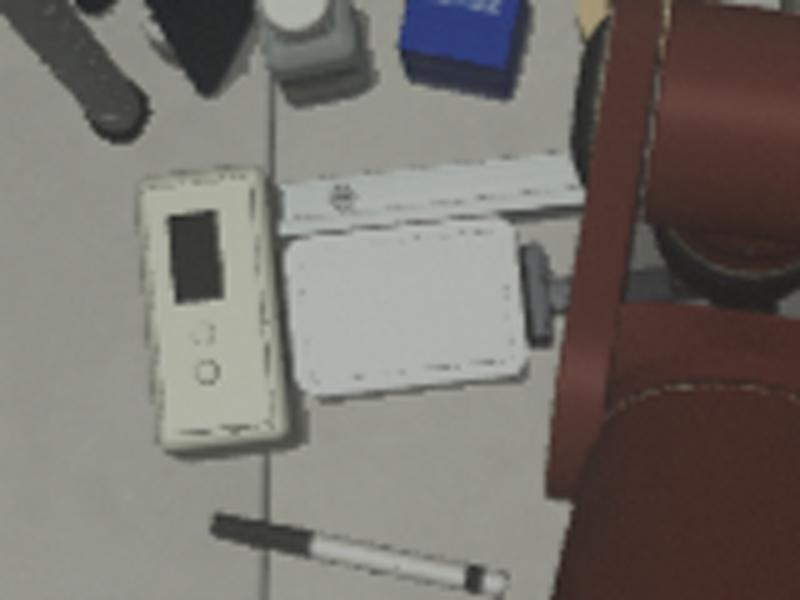

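The box is against the rail, its front edge at about picture (290,310) next to the reader face at about (280,310), a few mm short. I nudge it until the force rises.

Emit:
play_rows:
  commands:
    - [0.6,0,0,0,0,0]
    - [0.6,0,0,0,0,0]
    - [0.6,0,0,0,0,0]
    - [0,0,0,0,0,0]

```text
time: 10.6
tool_pos: [0.5834, -0.0032, 0.0354]
tool_rot: [0.0, 0.668, 0.744, -0.0]
contact_force: [1.4, -1.9, -1.2]
gripper_width: 0.176
grasp_force: 58.8
```

Emit:
play_rows:
  commands:
    - [0.6,0,0,0,0,0]
    - [0.6,0,0,0,0,0]
    - [0.6,0,0,0,0,0]
    - [0,0,0,0,0,0]

```text
time: 10.93
tool_pos: [0.5837, -0.0031, 0.0358]
tool_rot: [0.002, 0.668, 0.745, -0.001]
contact_force: [0.9, -7.4, -0.8]
gripper_width: 0.181
grasp_force: 58.9
```

Force is 7 N, so the box meets the reader. I draw back straight, then away from the rail.

Emit:
play_rows:
  commands:
    - [-2,0,0,0,0,0]
    - [-4,0,0,0,0,0]
    - [-10,0,0,0,0,0]
    - [-15,0,0,0,0,0]
    - [-20,0,0,0,0,0]

```text
time: 11.35
tool_pos: [0.5886, -0.0525, 0.0351]
tool_rot: [-0.0, 0.667, 0.745, 0.0]
contact_force: [1.0, 0.3, -1.2]
gripper_width: 0.181
grasp_force: 58.8
```

Emit:
play_rows:
  commands:
    - [-20,-10,0,0,0,0]
    - [-20,-15,0,0,0,0]
    - [-10,-15,0,0,0,0]
    - [0,-10,0,0,0,0]
    - [0,0,0,0,0,0]

```text
time: 11.77
tool_pos: [0.5425, -0.108, 0.0347]
tool_rot: [-0.001, 0.669, 0.744, -0.0]
contact_force: [-1.0, -0.5, -1.6]
gripper_width: 0.178
grasp_force: 58.8
```

Emit:
play_rows:
  commands:
    - [0,0,1,0,0,0]
    - [0,0,1,0,0,0]
    - [0,0,0.5,0,0,0]
    - [0,0,0,0,0,0]

```text
time: 12.1
tool_pos: [0.5448, -0.1066, 0.0327]
tool_rot: [-0.0, 0.667, 0.745, 0.0]
contact_force: [-0.5, 0.1, -0.3]
gripper_width: 0.174
grasp_force: 58.8
```

```bash
python3 st.py; python3 bx.py -56
```

```text
t 12.1 tcp guide x,y,z -299.7 87.6 32.7 head x -204.7 yaw-rail -0.03851025036290423 F [-0.5  0.1 -0.3] w 0.17362530039589238
box guide x,y -53.6 37.7 ((567.3145751953125, 143.56866455078125), (72.46011352539062, 103.95941925048828), 6.272334098815918) 179
```

Emit:
play_rows:
  commands:
    - [0,0,0.5,0,0,0]
    - [0,0,0.5,0,0,0]
    - [0,0,0.5,0,0,0]
    - [0,0,0,0,0,0]

```text
time: 12.48
tool_pos: [0.545, -0.1069, 0.0323]
tool_rot: [0.0, 0.668, 0.744, 0.0]
contact_force: [-1.3, 1.5, 4.7]
gripper_width: 0.174
grasp_force: 59.7
```

Contact at 4.7 N: the stick is on the table. I release and rise.

Emit:
play_rows:
  commands:
    - [0,0,0,0,0,0]
    - [0,0,0,0,0,0]
    - [0,0,0,0,0,0]
    - [0,0,0,0,0,0]
    - [0,0,0,0,0,0]
  hand: 45

```text
time: 12.9
tool_pos: [0.5443, -0.1072, 0.0311]
tool_rot: [-0.0, 0.668, 0.744, -0.0]
contact_force: [0.2, 1.0, -0.6]
gripper_width: 0.525
grasp_force: 0.0
```

Emit:
play_rows:
  commands:
    - [0,0,-5,0,0,0]
    - [0,0,-10,0,0,0]
    - [0,0,-20,0,0,0]
    - [0,0,-30,0,0,0]
    - [0,0,-30,0,0,0]

```text
time: 13.32
tool_pos: [0.5437, -0.107, 0.1273]
tool_rot: [-0.001, 0.668, 0.744, -0.0]
contact_force: [-0.1, -0.4, -0.9]
gripper_width: 0.523
grasp_force: 0.0
```

Emit:
play_rows:
  commands:
    - [-30,0,-20,0,0,0]
    - [-30,0,-10,0,0,0]
    - [-30,0,0,0,0,0]
    - [-30,0,0,0,0,0]
    - [-30,0,0,0,0,0]

```text
time: 13.73
tool_pos: [0.5611, -0.2579, 0.1583]
tool_rot: [0.001, 0.668, 0.744, 0.0]
contact_force: [0.5, 0.8, 0.0]
gripper_width: 0.528
grasp_force: 0.0
```

Emit:
play_rows:
  commands:
    - [-30,0,0,0,0,0]
    - [-10,0,0,0,0,0]
    - [0,0,0,0,0,0]
    - [0,0,0,0,0,0]

```text
time: 14.07
tool_pos: [0.5649, -0.2959, 0.1567]
tool_rot: [-0.0, 0.668, 0.744, 0.0]
contact_force: [0.6, 0.4, 0.0]
gripper_width: 0.526
grasp_force: 0.0
```

```bash
python3 st.py; python3 bx.py -54; python3 look.py fin .55 -.02 .03
```

```text
t 14.0667 tcp guide x,y,z -490.1 88.5 156.7 head x -395.1 yaw-rail -0.14831675958967594 F [0.6 0.4 0. ] w 0.5256881293390464
box guide x,y -53.6 37.7 ((567.3145751953125, 143.56866455078125), (72.46011352539062, 103.95941925048828), 6.272334098815918) 179
top crop origin 304 159 scale 3.0303030303030303
scene crop origin 276 164 scale 3.0303030303030303
```

View pics/fin.png

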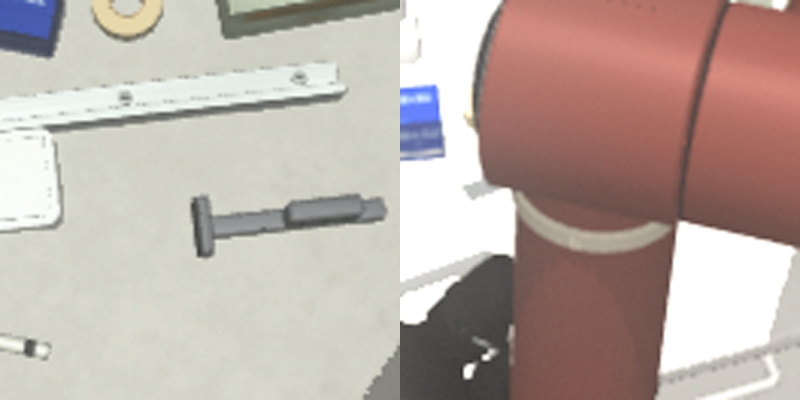

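The stick lies flat, with its head at crop (203,225) and its grip at (322,210). It is well clear of the box, which is home at guide (-53.6, 37.7) mm.

```bash
python3 -c "
from plant import manip;print(manip.job_done())"
```

```text
the job is handed in; nothing more can be done
None
```

I pushed the box along the rail to the reader (centre measured 53.6 mm before its face and 37.7 mm from the rail), laid the stick flat well clear of it, and handed the job in at about 14 s; the hand-in returned no verdict.

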